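Count off the round tablets on a pill counting tray

ROBOT

A 7-joint arm with a two-finger parallel gripper is mounted at the origin on the work surface; the furniture and walls round the work are solid. World frame = base frame: x ahead of the robot, y to its left, z up, the work surface at z = 0. Lengths are in m, angles in rad, forces in N, time in s.
With the tool pointing down it reaches from about 0.4 to 0.9 m from the base axis. Payload 5.5 kg.
Tool frame: the origin (TCP) lies at the very end of the fingers, on their centre line; the grasp point (between the pads) lies 19 mm behind it; z points along the fingers, y is the line along which they close (so a half turn about z gives the same grasp; the last joint's range is limited). The gripper opens to 85 mm and grips with 20 to 120 N. Pads are 22 mm wide; open, the fingers measure 114 mm over their backs; the gripper's body (76 mm by 85 mm) begins 54 mm behind the grasp point. The pads swing forward as they close: fully open they stand 13 mm farther back than shut.
Start: joints at [-0.941, 0.501, -0.427, 1.55, 0.221, 1.138, -0.21], TCP at [0.233, 0.607, 0.231] pointing down, gripper open.
Joint ranges: [-2.88, 2.88], [-0.31, 2.03], [-1.54, 1.56], [0.2, 2.42], [-1.41, 4.55], [0.19, 2.02], [-2.57, 2.57]. Speed limits (rad/s): [2.57, 2.57, 3.14, 3.14, 3.14, 3.14, 3.14].

INTERFACE

Orientations are given as a rotation vector (axis times angle).
In Python, from cell import ctrl, cams gives the robot as it stands.
- The arm moves only by the tool jog_arm, never from a script. Its argument "plan" is one flat list of numbers, 5 for each row, row after row: the opening, from 0 (shut) to 1 (fully open), then the shift along the tool's x, y, z in units of 0.5 m (1.0 is 0.5 m), then the turn about the tool's z in units of 180 degrees (1.0 is 180 degrees). A call has 1 to 10 rows; each row is the pose to reach, as a shift and turn from the pose commanded when the call began, along the tool's axes at that moment, turning the shorter way round; what a row does not reach only later rows make up. A row lasts 1/10 s, in which the tool goes at most 50 mm and 8.59 degrees, less where a joint would pass 70% of its speed; a pose out of reach is approached as far as the arm can. A call with a number of a shift or a turn outside -1 to 1 is refused whole. A call with a gripper value outside its range is refused whole. The fingers move at their own pace and stop on an object; "force" is the grip in N (left out, the last holds). Time passes only in rows, so rows that repeat a pose let the fingers close. It gives the time, the measured TCP pose, the force, the opening and the grip force at its end, in the units of the state.
- ctrl.sense(): the state, without advancing time (a new reading comes with each control period).
- cams.capture(name): name is "side" or "top" or "wrist"; returns the picture (384x512x3 uint8, blue, green, red); there is no depth.
- cams.camera_info(name): a dict with "fov_y" (degrees; the focal length in pixels is half the picture's height over the tangent of half this angle, whatever the lens; pixels are square), "cx", "cy" (the principal point, pixels), "eye" and "orientation" of the camera in the world; the wrist camera has in their place "tool_from_camera" (4x4, takes a point from camera to tool coordinates, whose origin is the TCP and whose axes are the flange's). Camera axes: x right, y up, looking along -z (the intrinsics and any distortion apply to the point x, -y, -z); pixel columns grow to the right and rows downward; lengths in m; the calibration is good to about 2 mm. A picture is of the moment at which its call begins: read the wrist's pose just before it. camera_info takes no time and is no camera call.
- ctrl.hand_in(): hands the job in; it is judged then, once.
Trained networks look in the newest picture that a camera, given by its name, has taken for a name from the list of things; names that differ only in an ending like _2 or _b are one class to them, and where a whole thing is asked for, a point or a joint stands for the part that bears it (a point fixed in the world has none). Each returns a list of dicts, best first, with "conf" (0 to 1); they miss things now and then, are a little off and sometimes report something else, mostly with a low value. They report only what shows in the picture. A call takes as long as a camera call.
- cams.spot_in(camera, query): "box" ([left, top, width, height] in pixels, round what is visible of it).
The state is a dict: "clock": time; "qpos": joint angles; "joint_vel": joint speeds; "effort": joint torques, N m; "ee_pos": TCP position; "eef_rot": TCP orientation; "force": force on the tool from outside, world axes, zero at the start; "moment": the same for the moment, N m; "opening": opening from 0.0 (shut) to 1.0 (fully open); "finger_force": force on a finger pad.
Only numpy, scipy, OpenCV 4.12 (cv2) and the standard library are available. Lean on these libraries where they do the work, as an engineer would, in place of code of your own. Each camera call takes 0.05 s, during which the arm holds its last target. There are 200 camera calls.

TASK

On the pill counting tray, sweep the four round tablets with your fingertips across the platform and over its edge into the trough, leaving the one oblong caplet behind on the platform. Then push the trough's cover over and down until it is fully closed. Pick nothing up and do not squeeze or press hard on the pills, and leave the other things on the table where they are.

Things in the scene. Friction and masses are not known exactly. Their poses are not given: they have to be found in the camera images.
- tray: grey plastic pill counting tray, 226 mm (x) by 202 mm (y), fixed on rubber feet; origin at the centre of its underside, on the table, z up, +y to the robot's left. Flat counting platform 30 mm above the table, x -110 to 110, y -52 to 98 mm; rims 3 mm thick and 8 mm above it on its -x, +x and +y sides, a 40 mm wide pouring spout at the +x +y corner. All pills start within x +-87, y -24 to 50 mm.
- platform_edge (a point): middle of the straight rimless edge where the platform ends above the trough, at tray x 0, y -52, z 30 mm; the edge runs along the tray's x, full length. At the start the pills are at least 30 mm apart along this direction.
- tablet_1: flat round white tablet, 22 mm across, 8 mm thick, with a score line across its top; origin at the centre of its underside, z up through its thickness. One of four identical ones, scattered on the platform; it weighs 9 to 14 g and it slides easily.
- tablet_2: flat round white tablet, 22 mm across, 8 mm thick, with a score line across its top; origin at the centre of its underside, z up through its thickness. One of four identical ones, scattered on the platform; it weighs 9 to 14 g and it slides easily.
- tablet_3: flat round white tablet, 22 mm across, 8 mm thick, with a score line across its top; origin at the centre of its underside, z up through its thickness. One of four identical ones, scattered on the platform; it weighs 9 to 14 g and it slides easily.
- tablet_4: flat round white tablet, 22 mm across, 8 mm thick, with a score line across its top; origin at the centre of its underside, z up through its thickness. One of four identical ones, scattered on the platform; it weighs 9 to 14 g and it slides easily.
- caplet: oblong white caplet, 26 x 10 mm, 8 mm thick, with round ends, lying on the platform among the tablets at any angle; origin at the centre of its underside, x along its length. It may be nudged, but has to stay on the platform.
- cover (a joint): hinge of the trough's cover, a grey flap 212 mm long, 51 mm wide, 3 mm thick, on the trough's outer wall: 0 rad = closed flat over the trough, 1.57 = upright, up to 1.95 = leaning outward, away from the platform. It starts at 1.6 to 1.9. The hinge is a little stiff: the cover stays at whatever angle it is left and has to be pushed (under 1 N at its free edge) all the way down.
- cover_hinge (a point): middle of the cover's hinge line, at tray x 0, y -99.5 mm, 32 mm above the table; the hinge runs along the tray's x
- cover_edge (a point): middle of the cover's free long edge, 51 mm from the hinge; at the start about 82 mm above the table, closed 32 mm (the closed cover's top is 34 mm above the table)
- trough (a point): middle of the trough's floor, at tray x 0, y -75, z 6 mm. The trough runs along the whole -y (right) side of the tray: y -52 to -98 mm, 24 mm deep below the platform; its outer wall is as high as the platform.
- dropper: bystander: brown glass bottle with a black dropper cap, 33 mm across, 102 mm tall, standing to the left of the tray; origin at the centre of its underside
- nasal_spray: bystander: small bottle with a green cap, 36 x 42 mm, 106 mm tall, standing to the left of the tray; origin at the centre of its underside
- espresso: bystander: white espresso cup with a handle, 63 x 88 mm, 50 mm tall, to the right of the tray; origin at the centre of its underside
- pill_box: bystander: blue four-day pill box, 37 x 112 mm, 25 mm tall, lying to the right of and nearer than the tray; origin at the centre of its underside

How it is judged:
By the outcome, as a careful person would: the job done as asked, in the order asked, and still so for the second after the job is handed in, with the robot touching nothing.
It also fails if it takes over 54 s, if anything falls off the work surface, if the arm or the gripper's body presses on something with over 40 N, if the wrist force passes 120 N, or if a joint passes its speed limit or range.

## Working session

There is one attempt and no reset: what is moved stays moved. The work goes in short steps, Python scripts to look and compute and a tool call to move; the robot and the scene stay as the last step left them, time stands still between calls to the robot, and variables do not carry over. Pictures are saved under pics/ and viewed, at most 10 in all, crops included, and the job is handed in when it is done.

Besides the shell and the picture viewer there is one more tool, called after "Call:" as name(argument=value, ...) on one line, values as JSON. jog_arm: Moves the arm, as the interface text tells. Its arguments: {"type":"object","properties":{"plan":{"type":"array","items":{"type":"number","minimum":-1,"maximum":1}},"force":{"type":"number"}},"required":["plan"]}

```bash
mkdir -p pics; ls; python3 - <<'E'
from cell import ctrl,cams
import cv2
s=ctrl.sense();print({k:s[k] for k in('clock','qpos','ee_pos','eef_rot','force','opening')})
for n in('top','side'):
    print(n,cams.camera_info(n)); im=cams.capture(n); cv2.imwrite(f'pics/{n}0.png',im)
    for q in('tray','tablet_1','caplet','cover','espresso','pill_box','dropper','nasal_spray'):
        print(q,[(round(d['conf'],2),[round(v) for v in d['box']]) for d in cams.spot_in(n,q)][:6])
print(cams.camera_info('wrist'))
E
```

```text
pics
{'clock': 0.0, 'qpos': array([-0.94082093,  0.5018844 , -0.42678482,  1.55146084,  0.22077323,
        1.13825175, -0.21026757]), 'ee_pos': array([0.23288006, 0.60611178, 0.23023132]), 'eef_rot': array([-5.72709426e-01, -3.08848072e+00,  2.98370530e-03]), 'force': array([ 0.55066533, -0.73475717,  0.22066382]), 'opening': 0.9947624351725115}
top {'fov_y': 47.17119786193162, 'cx': 248.26460149583897, 'cy': 192.89168380775274, 'eye': array([0.42833618, 0.00143842, 1.30736936]), 'orientation': array([ 0.03641212, -0.03648004, -1.56017355])}
tray [(0.67, [218, 140, 76, 83])]
tablet_1 [(0.63, [249, 204, 6, 8])]
caplet []
cover [(0.75, [287, 148, 9, 75])]
espresso [(0.66, [361, 145, 22, 31]), (0.33, [289, 146, 8, 75])]
pill_box [(0.88, [338, 225, 38, 36]), (0.28, [283, 149, 15, 73])]
dropper [(0.64, [130, 170, 15, 18])]
nasal_spray [(0.7, [248, 204, 6, 8]), (0.66, [129, 228, 23, 14])]
side {'fov_y': 47.39801163467128, 'cx': 253.31475469855732, 'cy': 197.35198406924195, 'eye': array([ 0.42528135, -0.89892878,  0.75464951]), 'orientation': array([ 0.91475872, -0.01851515, -0.08348354])}
[... 225 characters left out ...]
[226, 184, 91, 57])]
espresso [(0.73, [226, 181, 91, 67]), (0.59, [295, 292, 45, 33]), (0.37, [225, 221, 90, 17])]
pill_box [(0.57, [178, 294, 48, 43]), (0.25, [203, 128, 13, 33])]
dropper [(0.53, [253, 125, 8, 29])]
nasal_spray [(0.77, [204, 128, 12, 33])]
{'fov_y': 62.08340520636868, 'cx': 256.11216712061275, 'cy': 192.61272902438455, 'tool_from_camera': array([[-1.06854250e-03,  9.63787830e-01,  2.66668103e-01,
         6.70699661e-02],
       [ 9.99999422e-01,  9.97886188e-04,  4.00465270e-04,
        -6.72217171e-04],
       [ 1.19859136e-04,  2.66668377e-01, -9.63788339e-01,
        -1.42000266e-01],
       [ 0.00000000e+00,  0.00000000e+00,  0.00000000e+00,
         1.00000000e+00]])}
```

```bash
python3 - <<'E'
import cv2,numpy as np
t=cv2.imread('pics/top0.png')[125:240,205:310]; s=cv2.imread('pics/side0.png')[175:255,215:325]
a=cv2.resize(t,None,fx=5,fy=5,interpolation=cv2.INTER_CUBIC)[:575,:]
cv2.imwrite('pics/v1.png',a)
E
```

```text
(no output)
```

View pics/v1.png

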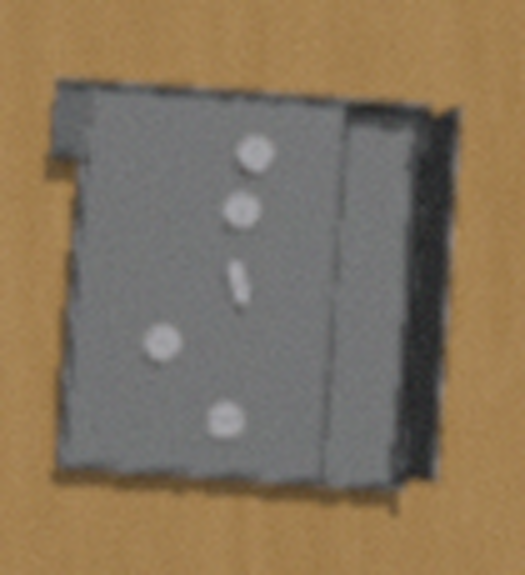

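View pics/top0.png

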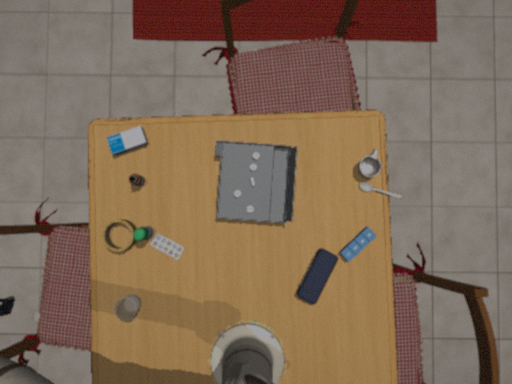

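Top view: tray at px x 215–297, y 140–224, with its platform edge from (274,146) to (270,221). The tablets are at about (256,156), (253,167), (237,193) and (250,209), and the caplet is at (253,182). The cover is on the right, with clear table around it.

```bash
cat > h.py <<'E'
from cell import ctrl,cams
import numpy as np,cv2
from scipy.spatial.transform import Rotation as R
def rays(name,px,state=None):
    c=cams.camera_info(name); f=192/np.tan(np.radians(c['fov_y'])/2)
    px=np.atleast_2d(px).astype(float)
    d=np.c_[(px[:,0]-c['cx'])/f,-(px[:,1]-c['cy'])/f,-np.ones(len(px))]
    if name=='wrist':
        T=np.eye(4);T[:3,:3]=R.from_rotvec(state['eef_rot']).as_matrix();T[:3,3]=state['ee_pos']
        M=T@c['tool_from_camera'];return M[:3,3],d@M[:3,:3].T
    return c['eye'],R.from_rotvec(c['orientation']).apply(d)
def at_z(name,px,z,state=None):
    e,d=rays(name,px,state); return e+d*((z-e[2])/d[:,2])[:,None]
E
python3 - <<'E'
from h import *
def v(a):return np.array(a)/5.+[205,125]
P=at_z('top',v([[347,103],[323,478],[255,153],[241,210],[238,284],[162,342],[225,419]]),.03)
P2=at_z('top',v([[347,103],[323,478],[255,153],[241,210],[238,284],[162,342],[225,419]]),.038)
print(P.round(4));print(P2.round(4))
u=P[0]-P[1];a=np.arctan2(u[1],u[0]);print(np.degrees(a),np.linalg.norm(u),'mid',(P[0]+P[1])/2)
print(R.from_rotvec(ctrl.sense()['eef_rot']).as_matrix().round(3))
E
```

```text
[[ 0.6269 -0.0733  0.03  ]
 [ 0.408  -0.061   0.03  ]
 [ 0.5969 -0.0198  0.03  ]
 [ 0.5635 -0.0119  0.03  ]
 [ 0.5202 -0.0106  0.03  ]
 [ 0.4859  0.0333  0.03  ]
 [ 0.4416 -0.0038  0.03  ]]
[[ 0.6256 -0.0728  0.038 ]
 [ 0.4081 -0.0606  0.038 ]
 [ 0.5959 -0.0196  0.038 ]
 [ 0.5626 -0.0118  0.038 ]
 [ 0.5196 -0.0105  0.038 ]
 [ 0.4856  0.0331  0.038 ]
 [ 0.4415 -0.0038  0.038 ]]
-3.2065689583361876 0.21925870558205407 mid [ 0.51741748 -0.06712637  0.03      ]
[[-0.934  0.359 -0.   ]
 [ 0.359  0.934  0.   ]
 [ 0.     0.    -1.   ]]
```

Call:
jog_arm(plan=[0, -0.99, -0.98, 0.04, -0.099, 0, -0.99, -0.98, 0.04, -0.099, 0, -0.99, -0.98, 0.04, -0.099, 0, -0.99, -0.98, 0.04, -0.099, 0, -0.99, -0.98, 0.04, -0.099, 0, -0.99, -0.98, 0.04, -0.099, 0, -0.99, -0.98, 0.04, -0.099, 0, -0.99, -0.98, 0.04, -0.099, 0, -0.99, -0.98, 0.04, -0.099, 0, -0.99, -0.98, 0.04, -0.099], force=20)

```text
clock: 1.9
ee_pos: [0.4393, 0.1493, 0.2174]
eef_rot: [0.087, 3.139, 0.001]
force: [1.5, 0.9, -0.9]
opening: -0.001
finger_force: 0.0
```

Call:
jog_arm(plan=[0, -0.18, -0.35, 0.03, 0, 0, -0.18, -0.35, 0.03, 0, 0, -0.18, -0.35, 0.03, 0, 0, -0.18, -0.35, 0.03, 0, 0, -0.18, -0.35, 0.03, 0, 0, -0.18, -0.35, 0.03, 0, 0, -0.18, -0.35, 0.03, 0])

```text
clock: 2.6
ee_pos: [0.5183, -0.0271, 0.202]
eef_rot: [-0.085, -3.14, -0.001]
force: [0.6, 0.9, 0.1]
opening: -0.005
finger_force: 0.0
```

```bash
python3 - <<'E'
from h import *
s=ctrl.sense();print(s['clock'],s['ee_pos'],s['eef_rot'],s['force'],s['joint_vel'].round(3))
im=cams.capture('wrist');cv2.imwrite('pics/w1.png',im);np.save('w1.npy',np.r_[s['ee_pos'],s['eef_rot']])
for q in('tablet_1','caplet','cover','tray'):
    for d in cams.spot_in('wrist',q):
        b=d['box'];print(q,round(d['conf'],2),np.round(b),at_z('wrist',[b[0]+b[2]/2,b[1]+b[3]/2],.036,s).round(4))
E
```

```text
2.6 [ 0.51833548 -0.02712574  0.20195334] [-8.50289725e-02 -3.14011899e+00 -1.24656244e-03] [0.5502527  0.85289722 0.1273127 ] [-0.015 -0.006 -0.009  0.002  0.002  0.001  0.004]
tablet_1 0.74 [265.  79.  27.  27.] [[ 0.4414 -0.0027  0.036 ]]
tablet_1 0.66 [304. 129.  26.  24.] [[0.4877 0.032  0.036 ]]
tablet_1 0.56 [262. 205.  24.  22.] [[ 0.5614 -0.0117  0.036 ]]
caplet 0.7 [265. 163.  18.  28.] [[ 0.5213 -0.0101  0.036 ]]
cover 0.62 [130.  57.  47. 227.] [[ 0.508  -0.1287  0.036 ]]
tray 0.66 [129.  56. 255. 228.] [[ 0.5131 -0.0276  0.036 ]]
```

View pics/w1.png

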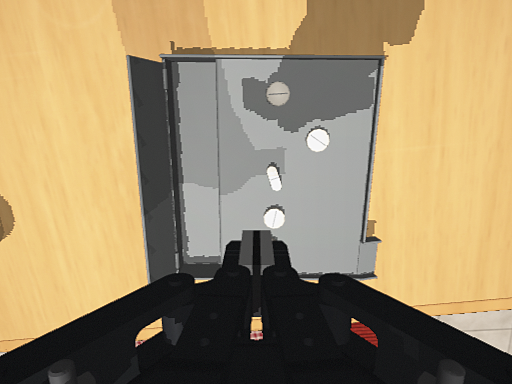

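The wrist view matches the top view. Tablets are at (278,93), (317,140) and (274,217), and the caplet is at (274,178). The fourth tablet is hidden behind the fingers. The platform edge runs from (217,60) to (220,262), and the cover is on the left, upright.

```bash
python3 - <<'E'
from h import *
w=np.load('w1.npy');s=dict(ee_pos=w[:3],eef_rot=w[3:])
im=cv2.cvtColor(cv2.imread('pics/w1.png'),cv2.COLOR_BGR2GRAY).astype(float)
pts=[]
for r in range(64,255,3):
    g=np.abs(np.diff(cv2.GaussianBlur(im,(3,5),0)[r,212:226]));
    if g.max()>4: pts.append([212.5+g.argmax(),r])
pts=np.array(pts);k=np.polyfit(pts[:,1],pts[:,0],1)
for _ in range(4):
    e=abs(np.polyval(k,pts[:,1])-pts[:,0]);pts=pts[e<1.5];k=np.polyfit(pts[:,1],pts[:,0],1)
print(len(pts),k)
E_=at_z('wrist',[[np.polyval(k,60),60],[np.polyval(k,260),260]],.03,s);print(E_)
u=E_[1]-E_[0];a=np.arctan2(u[1],u[0]);print(np.degrees(a))
a=np.radians(-3.2)if abs(np.degrees(a)+3.2)>1.5 else a
X=np.array([np.cos(a),np.sin(a)]);Y=np.array([-X[1],X[0]])
# near rim top corners (rim outer -x face, z=.038)
c=at_z('wrist',[[300,56.5],[384,56.5],[366,240]],.038,s);print('rim',c)
m=E_.mean(0)[:2]
xo=c[0,:2]@X+.113; yo=m@Y+.052
O=X*xo+Y*yo;print('tray origin',O,a)
print('rim y check',(c[1:,:2]-O)@Y,'x of rim',(c[:2,:2]-O)@X)
for n,p in dict(t1=(.4414,-.0030),t2=(.4870,.0325),cap=(.5210,-.0103),t3=(.562,-.0117),t4=(.5962,-.0197)).items():
    q=np.array(p)-O;print(n,(q@X).round(4),(q@Y).round(4))
q=s['ee_pos'][:2]-O;print('tcp tray',q@X,q@Y)
np.save('tray.npy',np.r_[O,a])
E
```

```text
51 [2.43386726e-02 2.12826105e+02]
[[ 0.40983025 -0.06024863  0.03      ]
 [ 0.61122958 -0.07314895  0.03      ]]
-3.6649848941411793
rim [[0.41220032 0.01710946 0.038     ]
 [0.41632331 0.09178202 0.038     ]
 [0.59279815 0.08221335 0.038     ]]
tray origin [ 0.52334869 -0.01541331] -0.06396605343861941
rim y check [0.10013477 0.10186638] x of rim [-0.113      -0.11365869]
t1 -0.0826 0.0071
t2 -0.0393 0.0455
cap -0.0027 0.005
t3 0.0383 0.0062
t4 0.073 0.0004
tcp tray -0.004254276418679616 -0.01200893069703911
```

Call:
jog_arm(plan=[0, -0.085, 0.114, 0.1, 0.003, 0, -0.085, 0.114, 0.1, 0.003, 0, -0.085, 0.114, 0.2, 0.003, 0, -0.085, 0.114, 0.284, 0.003, 0, -0.085, 0.114, 0.3, 0.003, 0, -0.085, 0.114, 0.32, 0.003, 0, -0.085, 0.114, 0.336, 0.003, 0, -0.085, 0.114, 0.336, 0.003])

```text
clock: 3.65
ee_pos: [0.565, 0.0259, 0.0347]
eef_rot: [0.103, 3.139, 0.0]
force: [-0.5, 0.4, -0.6]
opening: -0.0
finger_force: 0.0
```

```bash
cat >> h.py <<'E'
def tray(p):
    t=np.load('tray.npy');c,s_=np.cos(t[2]),np.sin(t[2]);q=np.asarray(p)[...,:2]-t[:2]
    return (q@np.array([[c,-s_],[s_,c]])*1000).round(1)
E
cat > st.py <<'E'
from h import *
s=ctrl.sense();Rm=R.from_rotvec(s['eef_rot']).as_matrix()
print(round(s['clock'],2),'tray',tray(s['ee_pos']),'z',(s['ee_pos'][2]*1e3).round(1),'F',s['force'].round(1),'yaw y',np.degrees(np.arctan2(Rm[1,1],Rm[0,1])).round(2))
E
python3 - <<'E'
from st import *
im=cams.capture('wrist');cv2.imwrite('pics/w2.png',im[60:330,100:420]);
E
```

```text
3.65 tray [38.9 43.9] z 34.7 F [-0.5  0.4 -0.6] yaw y 86.25
```

View pics/w2.png

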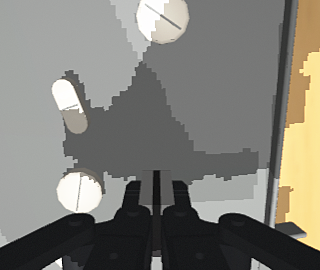

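Call:
jog_arm(plan=[0, 0, -0.02, 0.003, 0, 0, 0, -0.04, 0.003, 0, 0, 0, -0.06, 0.003, 0, 0, 0, -0.08, 0.003, 0, 0, 0, -0.1, 0.003, 0, 0, 0, -0.12, 0.003, 0, 0, 0, -0.14, 0.003, 0, 0, 0, -0.16, 0.003, 0, 0, 0, -0.18, 0.003, 0, 0, 0, -0.19, 0.003, 0])

```text
clock: 4.7
ee_pos: [0.5579, -0.0705, 0.0324]
eef_rot: [-0.105, -3.14, 0.001]
force: [0.6, -0.2, -1.2]
opening: -0.004
finger_force: 0.0
```

```bash
python3 - <<'E'
from st import *
im=cams.capture('wrist');cv2.imwrite('pics/w3.png',im);
E
```

```text
4.7 tray [ 38.  -52.7] z 32.4 F [ 0.6 -0.2 -1.2] yaw y 86.19
```

View pics/w3.png

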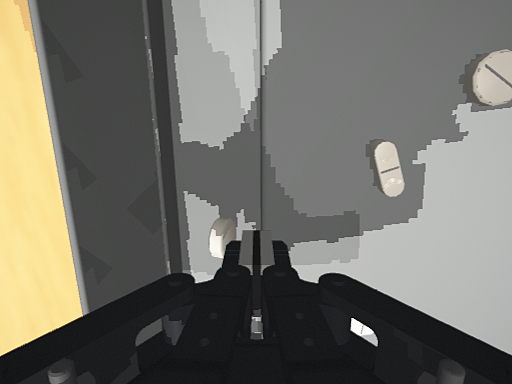

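Call:
jog_arm(plan=[0, 0, 0.005, -0.02, 0, 0, 0, 0.01, -0.05, 0, 0, -0.035, 0.09, -0.05, 0, 0, -0.07, 0.17, -0.05, 0, 0, -0.07, 0.17, -0.05, 0, 0, -0.07, 0.17, -0.02, 0, 0, -0.07, 0.17, 0, 0, 0, -0.07, 0.17, 0, 0])

```text
clock: 5.55
ee_pos: [0.5972, 0.0125, 0.0309]
eef_rot: [-0.104, -3.137, 0.001]
force: [0.7, -0.4, -0.6]
opening: 0.001
finger_force: 0.0
```

```bash
python3 st.py
```

```text
5.55 tray [71.9 32.6] z 30.9 F [ 0.7 -0.4 -0.6] yaw y 86.19
```

Call:
jog_arm(plan=[0, -0.002, -0.01, -0.003, 0, 0, -0.002, -0.03, -0.003, 0, 0, -0.002, -0.05, -0.003, 0, 0, -0.002, -0.07, -0.003, 0, 0, -0.002, -0.09, -0.003, 0, 0, -0.002, -0.11, -0.003, 0, 0, -0.002, -0.13, -0.003, 0, 0, -0.002, -0.15, -0.003, 0, 0, -0.002, -0.166, -0.003, 0, 0, -0.002, -0.172, -0.003, 0])

```text
clock: 6.55
ee_pos: [0.5938, -0.0738, 0.0339]
eef_rot: [-0.105, -3.14, 0.001]
force: [-0.6, 0.1, -0.3]
opening: 0.002
finger_force: 0.0
```

```bash
python3 st.py
```

```text
6.55 tray [ 74.  -53.7] z 33.9 F [-0.6  0.1 -0.3] yaw y 86.18
```

Call:
jog_arm(plan=[0, 0, 0.005, -0.03, 0, 0, 0.02, 0.03, -0.08, 0, 0, 0.11, 0.08, -0.08, 0, 0, 0.2, 0.13, -0.08, 0, 0, 0.29, 0.17, -0.08, 0, 0, 0.314, 0.184, -0.08, 0, 0, 0.314, 0.184, -0.08, 0, 0, 0.314, 0.184, -0.04, 0, 0, 0.314, 0.184, 0, 0, 0, 0.314, 0.184, 0, 0])

```text
clock: 7.55
ee_pos: [0.4438, 0.0294, 0.0329]
eef_rot: [-0.103, -3.139, 0.0]
force: [-1.2, 0.2, 0.7]
opening: 0.002
finger_force: 0.0
```

```bash
python3 st.py
```

```text
7.55 tray [-82.2  39.7] z 32.9 F [-1.2  0.2  0.7] yaw y 86.24
```

Call:
jog_arm(plan=[0, 0, -0.02, 0, 0, 0, 0, -0.04, 0, 0, 0, 0, -0.06, 0, 0, 0, 0, -0.08, 0, 0, 0, 0, -0.1, 0, 0, 0, 0, -0.12, 0, 0, 0, 0, -0.14, 0, 0, 0, 0, -0.16, 0, 0, 0, 0, -0.178, 0, 0, 0, 0, -0.186, 0, 0])

```text
clock: 8.55
ee_pos: [0.437, -0.0642, 0.0339]
eef_rot: [-0.104, -3.14, 0.0]
force: [0.6, 0.9, -0.2]
opening: -0.0
finger_force: 0.0
```

```bash
python3 - <<'E'
from st import *
for c in('wrist','top'):
    s=ctrl.sense();im=cams.capture(c);cv2.imwrite(f'pics/{c}4.png',im)
    for q in('tablet_1','caplet'):
        for d in cams.spot_in(c,q):
            b=d['box'];print(c,q,round(d['conf'],2),tray(at_z(c,[b[0]+b[2]/2,b[1]+b[3]/2],.036,s)))
E
```

```text
8.55 tray [-83.  -54.2] z 33.9 F [ 0.6  0.9 -0.2] yaw y 86.19
wrist tablet_1 0.64 [[-93.2 -75. ]]
wrist tablet_1 0.58 [[-44.3  45.2]]
top tablet_1 0.6 [[ 71.7 -78.9]]
top tablet_1 0.49 [[-41.2  44.8]]
top caplet 0.19 [[-19.1 339.6]]
```

Call:
jog_arm(plan=[0, 0, 0.005, -0.03, 0, 0, -0.01, 0.03, -0.08, 0, 0, -0.04, 0.12, -0.08, 0, 0, -0.07, 0.2, -0.08, 0, 0, -0.086, 0.264, -0.08, 0, 0, -0.086, 0.264, -0.08, 0, 0, -0.086, 0.264, -0.06, 0, 0, -0.086, 0.264, -0.03, 0, 0, -0.086, 0.264, 0, 0, 0, -0.086, 0.264, 0, 0])

```text
clock: 9.85
ee_pos: [0.486, 0.064, 0.0316]
eef_rot: [-0.105, -3.135, 0.003]
force: [0.2, -0.9, -0.6]
opening: 0.003
finger_force: 0.0
```

```bash
python3 - <<'E'
from st import *
for c in('wrist','top'):
    s=ctrl.sense();im=cams.capture(c);cv2.imwrite(f'pics/{c}5.png',im)
    for q in('tablet_1','caplet'):
        for d in cams.spot_in(c,q):
            b=d['box'];print(c,q,round(d['conf'],2),tray(at_z(c,[b[0]+b[2]/2,b[1]+b[3]/2],.036,s)))
E
```

```text
9.85 tray [-42.3  76.8] z 31.6 F [ 0.2 -0.9 -0.6] yaw y 86.16
wrist tablet_1 0.95 [[-40.4  46.3]]
wrist tablet_1 0.61 [[  9.5 -50.3]]
top tablet_1 0.36 [[-86.1 -82.1]]
```

View pics/wrist5.png

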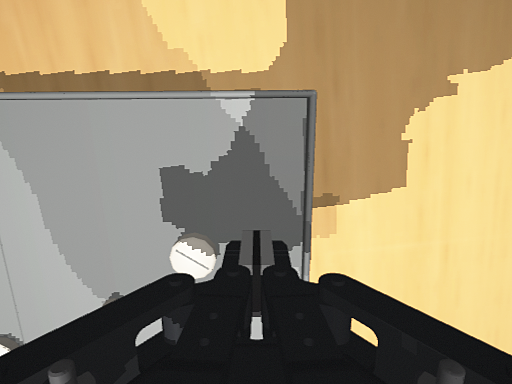

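The last tablet is at (193,257), directly on the sweep side of the fingertips at (258,245), and its path to the platform edge is clear.

Call:
jog_arm(plan=[0, -0.003, -0.016, -0.003, 0, 0, -0.003, -0.034, -0.003, 0, 0, -0.003, -0.052, -0.003, 0, 0, -0.003, -0.07, -0.003, 0, 0, -0.003, -0.09, -0.003, 0, 0, -0.003, -0.11, -0.003, 0, 0, -0.003, -0.13, -0.003, 0, 0, -0.003, -0.15, -0.003, 0, 0, -0.003, -0.17, -0.003, 0, 0, -0.003, -0.19, -0.003, 0])

```text
clock: 11.15
ee_pos: [0.484, -0.0298, 0.0354]
eef_rot: [-0.102, -3.14, -0.0]
force: [-0.2, 0.9, 0.5]
opening: 0.004
finger_force: 0.0
```

Call:
jog_arm(plan=[0, 0, -0.02, 0, 0, 0, 0, -0.04, 0, 0, 0, 0, -0.06, 0, 0, 0, 0, -0.072, 0, 0, 0, 0, -0.072, 0, 0])

```text
clock: 11.65
ee_pos: [0.4816, -0.0661, 0.0354]
eef_rot: [-0.105, -3.14, 0.001]
force: [0.5, 0.6, -0.2]
opening: 0.0
finger_force: 0.0
```

```bash
python3 st.py
```

```text
11.65 tray [-38.5 -53.2] z 35.4 F [ 0.5  0.6 -0.2] yaw y 86.16
```

Call:
jog_arm(plan=[0, 0, 0.005, -0.06, 0, 0, 0, 0.01, -0.14, 0, 0, -0.06, 0.02, -0.22, 0, 0, -0.13, 0.02, -0.3, 0, 0, -0.2, 0.02, -0.34, 0, 0, -0.2, 0.02, -0.34, 0, 0, -0.2, 0.02, -0.34, 0])

```text
clock: 12.35
ee_pos: [0.5826, -0.0607, 0.2056]
eef_rot: [0.101, 3.139, 0.001]
force: [-1.0, 0.1, 0.5]
opening: 0.003
finger_force: 0.0
```

```bash
python3 - <<'E'
from st import *
im=cams.capture('wrist');cv2.imwrite('pics/w6.png',im);np.save('w6.npy',np.r_[s['ee_pos'],s['eef_rot']])
for q in('tablet_1','caplet'):
    for d in cams.spot_in('wrist',q):
        b=d['box'];print(q,round(d['conf'],2),np.round(b),tray(at_z('wrist',[b[0]+b[2]/2,b[1]+b[3]/2],.03,s)))
im=cams.capture('side');cv2.imwrite('pics/side6.png',im)
E
```

```text
12.35 tray [ 62.  -41.4] z 205.6 F [-1.   0.1  0.5] yaw y 86.32
tablet_1 0.87 [216. 170.  16.  19.] [[ 69.1 -75. ]]
tablet_1 0.81 [208. 135.  23.  20.] [[ 34.  -78.3]]
tablet_1 0.7 [213.  59.  25.  21.] [[-36.9 -70.9]]
tablet_1 0.6 [206.   7.  26.  26.] [[-77.8 -75.4]]
caplet 0.54 [298.  97.  19.  24.] [[-1.  7.]]
```

View pics/w6.png

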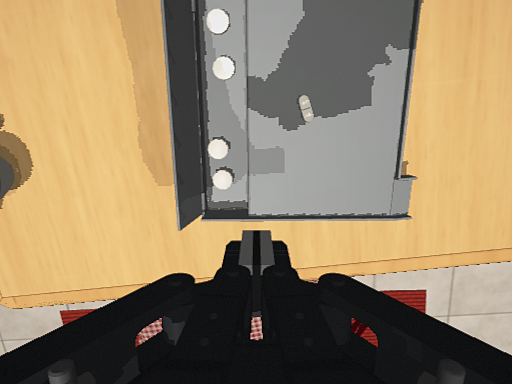

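All four tablets are in the trough, at (218,21), (223,68), (218,148) and (222,179). The caplet is still on the platform at (306,107), and the cover leans outward on the left. Next I'll move to the outer side of the cover.

Call:
jog_arm(plan=[0, 0.04, -0.08, 0, 0, 0, 0.08, -0.16, 0, 0, 0, 0.124, -0.23, 0, 0, 0, 0.124, -0.23, 0.01, 0, 0, 0.124, -0.23, 0.1, 0, 0, 0.124, -0.23, 0.19, 0, 0, 0.124, -0.23, 0.26, 0, 0, 0.124, -0.23, 0.287, 0, 0, 0.124, -0.23, 0.287, 0])

```text
clock: 13.45
ee_pos: [0.5106, -0.171, 0.0598]
eef_rot: [-0.102, -3.135, -0.003]
force: [-1.0, 0.0, 0.1]
opening: 0.001
finger_force: 0.0
```

```bash
python3 st.py
```

```text
13.45 tray [  -2.7 -156.1] z 59.8 F [-1.   0.   0.1] yaw y 86.29
```

Call:
jog_arm(plan=[0, 0, 0.03, -0.004, 0, 0, 0, 0.05, -0.004, 0, 0, 0, 0.07, -0.004, 0, 0, 0, 0.086, -0.004, 0, 0, 0, 0.095, -0.007, 0, 0, 0, 0.104, -0.009, 0, 0, 0, 0.113, -0.01, 0, 0, 0, 0.122, -0.008, 0, 0, 0, 0.132, -0.005, 0, 0, 0, 0.142, -0.001, 0])

```text
clock: 14.45
ee_pos: [0.5173, -0.101, 0.0622]
eef_rot: [-0.103, -3.14, -0.0]
force: [-0.3, -0.8, 1.7]
opening: 0.001
finger_force: 0.2
```

```bash
python3 st.py; python3 - <<'E'
from h import *
cv2.imwrite('pics/w7.png',np.hstack([cv2.resize(cams.capture('wrist')[60:384,60:400],(400,380)),cv2.resize(cams.capture('side')[160:270,200:340],(400,380),interpolation=cv2.INTER_CUBIC)]))
E
```

```text
14.45 tray [ -0.5 -85.8] z 62.2 F [-0.3 -0.8  1.7] yaw y 86.24
```

View pics/w7.png

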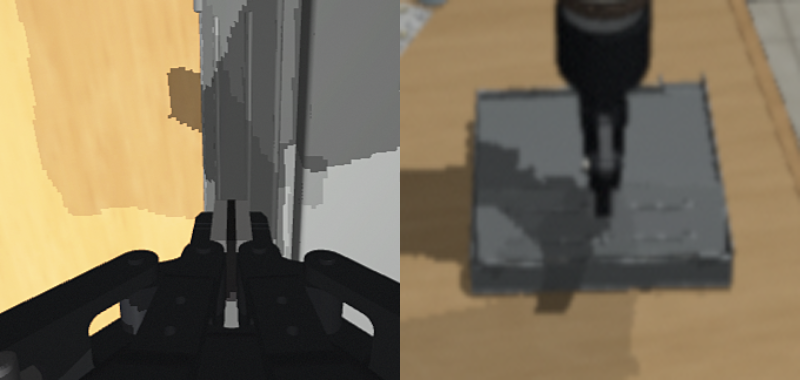

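The cover has come over and is leaning inward over the trough under the fingertips, with light contact (1.7 N). Next I'll continue it over and down.

Call:
jog_arm(plan=[0, 0, 0.01, 0.007, 0, 0, 0, 0.02, 0.016, 0, 0, 0, 0.027, 0.025, 0, 0, 0, 0.033, 0.035, 0, 0, 0, 0.036, 0.043, 0, 0, 0, 0.038, 0.05, 0, 0, 0, 0.038, 0.055, 0, 0, 0, 0.038, 0.057, 0, 0, 0, 0.038, 0.06, 0, 0, 0, 0.038, 0.06, 0])

```text
clock: 15.55
ee_pos: [0.5185, -0.0822, 0.0335]
eef_rot: [-0.103, -3.139, 0.0]
force: [-3.6, 0.9, 11.4]
opening: 0.002
finger_force: 5.7
```

```bash
python3 st.py
```

```text
15.55 tray [ -0.6 -67. ] z 33.5 F [-3.6  0.9 11.4] yaw y 86.26
```

Call:
jog_arm(plan=[0, 0, 0, -0.03, 0, 0, 0, 0, -0.12, 0, 0, -0.07, 0.0, -0.22, 0, 0, -0.14, 0.0, -0.3, 0, 0, -0.2, 0.0, -0.34, 0, 0, -0.2, 0.0, -0.34, 0, 0, -0.2, 0.0, -0.34, 0])

```text
clock: 16.25
ee_pos: [0.6191, -0.0889, 0.203]
eef_rot: [0.103, 3.139, -0.0]
force: [-0.8, -0.6, -1.2]
opening: 0.004
finger_force: 0.0
```

```bash
python3 - <<'E'
from st import *
cv2.imwrite('pics/w8.png',cams.capture('wrist'))
for q in('cover','caplet','tablet_1'):
    for d in cams.spot_in('wrist',q):
        b=d['box'];print(q,round(d['conf'],2),np.round(b),tray(at_z('wrist',[[b[0],b[1]+b[3]/2],[b[0]+b[2],b[1]+b[3]/2]],.034,s)).tolist())
E
```

```text
16.25 tray [100.3 -67.2] z 203.0 F [-0.8 -0.6 -1.2] yaw y 86.26
cover 0.86 [222.   1.  57. 177.] [[20.0, -99.9], [20.1, -46.7]]
```

View pics/w8.png

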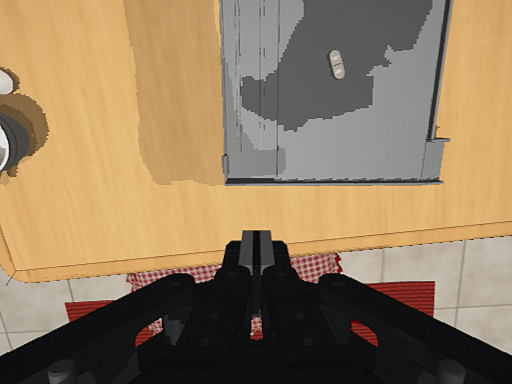

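The cover lies flat over the trough (columns 222–279, tray y about −100 to −47, as expected when closed). The caplet is still on the platform at (337,65), and the robot is clear.

```bash
python3 -c "
from cell import ctrl
print(ctrl.hand_in())"
```

```text
the job is handed in; nothing more can be done
None
```

The four round tablets are in the trough, the caplet is still on the platform, and the cover is pushed down flat; I handed the job in at about 16 s of the 54 s allowed.

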